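# Tighten the wing nut of the slicing guide

### The arm

A 6-joint arm with a two-finger parallel gripper is mounted at the origin on a cart in front of the work surface, level with it; the furniture and walls round the work are solid. World frame = base frame: x ahead of the robot, y to its left, z up, the work surface at z = 0. Lengths are in m, angles in rad, forces in N, time in s.
With the tool pointing down it reaches from about 0.375 to 0.9 m from the base axis. Payload 3.1 kg.
Tool frame: the origin (TCP) lies where the fingers leave the gripper's body, on its centre line; the fingertips stand 73 mm ahead of it and the grasp point (between the pads) lies 54 mm ahead of it; z points along the fingers, y is the line along which they close (so a half turn about z gives the same grasp; the last joint's range is limited). The gripper opens to 85 mm and grips with 20 to 120 N. Pads are 22 mm wide; open, the fingers measure 114 mm over their backs; the gripper's body (76 mm by 85 mm) begins 54 mm behind the grasp point. The pads swing forward as they close: fully open they stand 13 mm farther back than shut.
Start: joints at [-1.335, 0.527, 1.433, -0, 1.181, -0.178], TCP at [0.252, -0.572, 0.304] pointing down, gripper open.
Joint ranges: [-3.08, 3.08], [-0.75, 2.2], [0.22, 2.44], [-1.43, 4.57], [0, 2.65], [-2.85, 2.85]. Speed limits (rad/s): [2.79, 2.79, 3.14, 3.14, 3.14, 3.14].

### API

Orientations are given as a unit quaternion [x, y, z, w].
In Python, from station import manip gives the robot as it stands.
- The arm moves only by the shell command python3 -m crank 'ROWS' [FORCE]. ROWS is JSON, a list of rows, each an object with "dp": the shift along the tool's x, y, z normalised to -1 to 1, where 1 is 50 cm, a list of three; "delta_rot": the turn, a rotation vector about the tool's x, y, z normalised to -1 to 1, where 1 is 2 pi rad, a list of three; "fingers": the opening, from -1 (shut) to 1 (fully open). A call has 1 to 12 rows; each row shifts and turns the commanded pose from where the row before left it, along the tool's axes as they then stand; what a row does not reach is not made up. A row lasts 1/12 s, in which the tool goes at most 41.7 mm and 7.16 degrees, less where a joint would pass 70% of its speed; a pose out of reach is approached as far as the arm can. A call with a number of a shift or a turn outside -1 to 1 is refused whole. A call with a gripper value outside its range is refused whole. The fingers move at their own pace and stop on an object; FORCE is the grip in N (left out, the last holds). Time passes only in rows, so rows that do not move let the fingers close. It gives the time, the measured TCP pose, the force, the opening and the grip force at its end, in the units of the state.
- manip.sense(): the state, without advancing time (a new reading comes with each control period).
- manip.snapshot(name): name is "scene" or "top"; returns (picture, depth): 384x512x3 uint8, red, green, blue; 384x512 float32, m along the optical axis (not along the pixel's ray), 0 where there is no reading.
- manip.camera_model(name): a dict with "fx", "fy", "cx", "cy" (pixels), "origin" and "attitude" of the camera in the world. Camera axes: x right, y up, looking along -z (the intrinsics and any distortion apply to the point x, -y, -z); pixel columns grow to the right and rows downward; lengths in m; the calibration is good to about 2 mm. A picture is of the moment at which its call begins. camera_model takes no time and is no camera call.
- manip.sign_off(): hands the job in; it is judged then, once.
The state is a dict: "t": time; "q": joint angles; "qd": joint speeds; "tau": joint torques, N m; "tcp_pos": TCP position; "tool_rot": TCP orientation; "force": force on the tool from outside, world axes, zero at the start; "ft_torque": the same for the moment, N m; "finger_gap": opening from 0.0 (shut) to 1.0 (fully open); "gripper_force": force on a finger pad.
Only numpy, scipy, OpenCV 4.12 (cv2) and the standard library are available. Lean on these libraries where they do the work, as an engineer would, in place of code of your own. Each camera call takes 0.05 s, during which the arm holds its last target. There are 200 camera calls.

### The job

The stop of the wooden slicing guide is loose. Tighten its brass wing nut: push its wings round clockwise (seen from above) with the fingertips, stroke after stroke, until the nut is fully tight and will turn no further. Only push the wings: do not straddle or pinch the nut between the fingers, and leave the salt shaker, the spice jar and the honey jar where they stand.

Things in the scene. Friction and masses are not known exactly. Their poses are not given: they have to be found in the camera images.
- slicing_guide: Slicing guide, fixed: light wooden board 190 (its x) by 150 mm (y), upper face 21 mm above the worktop. Origin: centre of its underside, on the worktop; x points from the wing nut to the dark fence, z up. The nut's vertical axis is at x = -42 mm, y = 0. Two pairs of gate posts 100 mm high stand at x = 66 to 87, y = -66 and +66 mm. The rest of front and sides is clear.
- fence_top (a point): Top centre of the dark fence of the guide's stop, 73.5 mm above the worktop; axes as the guide's. The fence is 116 mm wide in y. The near face of the stop's upright part lies 46 mm behind the nut's axis, so fingers cannot pass behind the nut: reach the wings from front and sides. The stop's metal foot under the nut is 44 mm wide, its upper face 27 mm above the worktop.
- nut_mid (a point): On the brass wing nut's axis at mid-height of its wings; turns and sinks with it. x runs along the two like wings, z up. Each wing is an upright ear 6 mm thick reaching 35 mm from the axis, a disc of 24 mm diameter centred 23 mm out, so 12 mm below to 12 mm above this point. Hub radius 11 mm. A fixed stud, radius 4 mm, ends 55 mm above the worktop. This point is 45 (tight) to 50 mm (loosest) high.
- wing_nut (a joint): Angle of the wing nut in rad: grows as it is turned clockwise seen from above (tightening); at 0 the wings lie along the guide's y; at 8.0 it is fully tight against a hard stop. Starts between 0 and 3.1. It turns stiffly (about 0.035 N m, some 1.5 N on a wing) and stays where it is left.
- salt_shaker: Loose salt shaker, glass with a grey top, 44 mm diameter, 90 mm high, beside the guide. Origin: centre of the underside.
- spice_jar: Loose glass spice jar with a black cap, 44 mm diameter, 92 mm high, beside the guide. Origin: centre of the underside.
- honey_jar: Loose honey jar with a dark lid, 65 mm diameter, 86 mm high, beside the guide. Origin: centre of the underside.

How it is judged:
By the outcome, as a careful person would: the job done as asked, in the order asked, and still so for the second after the job is handed in, with the robot touching nothing.
It also fails if it takes over 58 s, if anything falls off the work surface, if the arm or the gripper's body presses on something with over 40 N, if the wrist force passes 120 N, or if a joint passes its speed limit or range.

## Working session

There is one attempt and no reset: what is moved stays moved. The work goes in short steps, Python scripts to look and compute and a shell command to move; the robot and the scene stay as the last step left them, time stands still between calls to the robot, and variables do not carry over. Pictures are saved under pics/ and viewed, at most 10 in all, crops included, and the job is handed in when it is done.

```bash
mkdir -p pics; ls; python3 - <<'E'
from station import manip
import cv2
s=manip.sense(); print(s['t'],s['tcp_pos'],s['tool_rot'],s['finger_gap'],s['force'])
for n in ("scene","top"):
    p,d=manip.snapshot(n); cv2.imwrite(f"pics/{n}0.png",p[:,:,::-1]); print(n,manip.camera_model(n))
    import numpy as np; np.save(f"{n}0.npy",d)
E
```

```text
pics
0.0 [ 0.25178325 -0.57142033  0.30289634] [ 9.78565758e-01  2.05931575e-01 -3.43382987e-05 -1.11470713e-03] 0.9988717441803588 [-0.11452136 -0.6050632   0.42535816]
scene {'fx': 396.8151292879979, 'fy': 396.8151292879979, 'cx': 251.68989972716298, 'cy': 196.86712006675154, 'origin': array([0.0934685 , 0.61881899, 0.52692073]), 'attitude': array([-0.1636647 ,  0.47083676,  0.82286348, -0.27280451])}
top {'fx': 496.799842156862, 'fy': 496.799842156862, 'cx': 251.44861062352496, 'cy': 186.09090169019808, 'origin': array([0.42626574, 0.04298263, 1.1837528 ]), 'attitude': array([-0.0482845 ,  0.03704394,  0.70904145, -0.70253582])}
```

View pics/scene0.png

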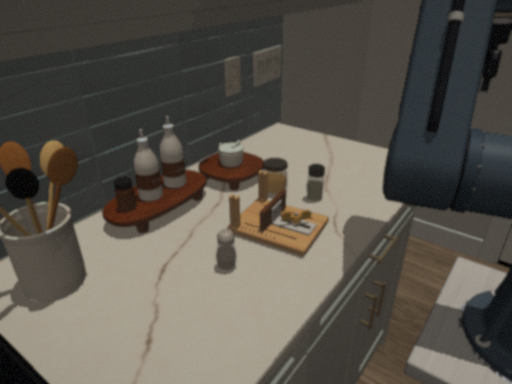

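View pics/top0.png

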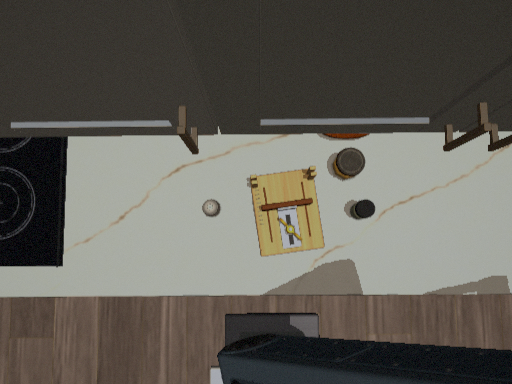

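The top view shows the guide at about (288,212), the fence at (287,204), and the nut at about (290,229). The salt shaker is at (211,208), the spice jar at (363,210) and the honey jar at (349,162).

```bash
cat > h.py <<'E'
import numpy as np, cv2
from scipy.spatial.transform import Rotation as R
from station import manip
def ray(n,px,z):
    c=manip.camera_model(n); px=np.atleast_2d(px).astype(float)
    d=np.c_[(px[:,0]-c['cx'])/c['fx'],-(px[:,1]-c['cy'])/c['fy'],-np.ones(len(px))]
    d=R.from_quat(c['attitude']).apply(d); o=np.array(c['origin'])
    return o+d*((z-o[2])/d[:,2])[:,None]
def proj(n,P):
    c=manip.camera_model(n); q=R.from_quat(c['attitude']).inv().apply(np.atleast_2d(P)-c['origin'])
    return np.c_[c['cx']+c['fx']*q[:,0]/-q[:,2],c['cy']-c['fy']*q[:,1]/-q[:,2]]
E
python3 - <<'E'
from h import *
p=cv2.imread("pics/top0.png"); h=cv2.cvtColor(p,cv2.COLOR_BGR2HSV)
m=cv2.inRange(h,(10,90,90),(30,255,255)); m[:, :240]=0; m[:,335:]=0; m[:160]=0;m[265:]=0
m=cv2.morphologyEx(m,cv2.MORPH_OPEN,np.ones((3,3)))
c,_=cv2.findContours(m,0,2); c=np.vstack([x for x in c if cv2.contourArea(x)>200])
print(cv2.minAreaRect(c)); b=cv2.boxPoints(cv2.minAreaRect(c)); 
w=ray("top",b,.021); print(w.round(4), w.mean(0))
for nm,px,z in (("salt",(211,207),.09),("spice",(363,209),.092),("honey",(350,161),.086)): print(nm,ray("top",px,z))
r=p[155:265,235:395]; cv2.imwrite("pics/c1.png",cv2.resize(r,None,fx=5,fy=5,interpolation=cv2.INTER_CUBIC))
E
```

```text
((286.5147705078125, 211.8496551513672), (80.162109375, 63.931854248046875), 81.57302856445312)
[[ 0.5894  0.0665  0.021 ]
 [ 0.6102 -0.0832  0.021 ]
 [ 0.4239 -0.1061  0.021 ]
 [ 0.4036  0.0407  0.021 ]] [ 0.50679336 -0.02054775  0.021     ]
salt [[0.51344244 0.14962559 0.09      ]]
spice [[ 0.50570748 -0.1844743   0.092     ]]
honey [[ 0.61373055 -0.16058053  0.086     ]]
```

View pics/c1.png

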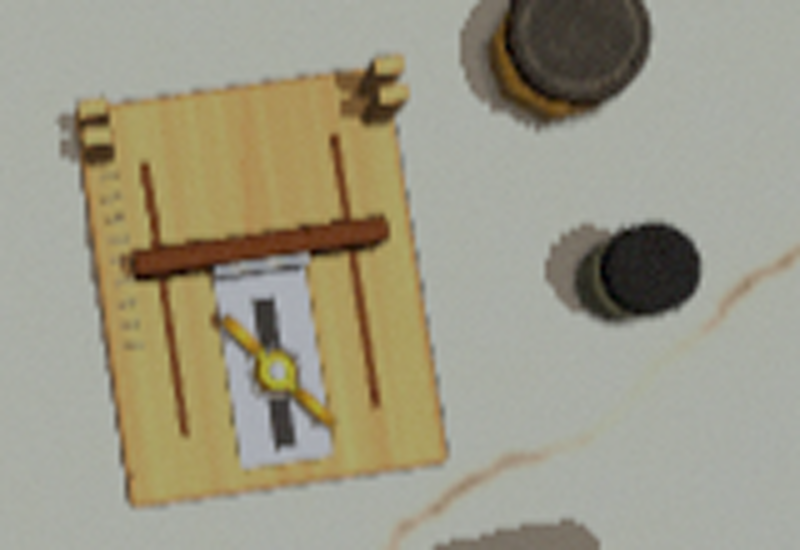

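The hub is at crop (278,372). The wing tips are at (218,320) and (330,425), so the wings run from back-left to front-right. I'll work out the nut pose and the approach.

```bash
cat >> h.py <<'E'
YAW=0.138
G=np.array([[np.cos(YAW),-np.sin(YAW)],[np.sin(YAW),np.cos(YAW)]])
E
python3 - <<'E'
from h import *
f=lambda x,y:(235+x/5,155+y/5)
print("yaw", [np.arctan2(*(v[::-1])) for v in [(.5894-.4036,.0665-.0407),(.6102-.4239,-.0832+.1061)]])
F=ray("top",[f(135,262),f(385,230)],.0735)[:,:2]; print("fence",F,F.mean(0),np.arctan2(*(F[0]-F[1])[::-1])-np.pi/2)
H=ray("top",[f(278,372)],.055)[0,:2]; print("hub",H,"from board",np.array([.5068,-.0205])+G@[-.042,0])
T=ray("top",[f(218,320),f(330,425)],.055)[:,:2]; d=T[0]-T[1]; print("mid",T.mean(0),np.linalg.norm(d),"wing guide deg",np.degrees(np.arctan2(d[1],d[0])-YAW))
# entry
N=H; e=N+G@[.009,-.034]; print("entry",e)
q=manip.sense(); M=R.from_quat(q['tool_rot']).as_matrix(); print("tool delta m",M.T@(np.r_[e,.20]-q['tcp_pos']))
print("final-frame total turn",np.degrees(np.arctan2(M[1,0],M[0,0])-YAW))
E
```

```text
yaw [np.float64(0.13797668868143587), np.float64(0.12230649414118003)]
fence [[ 0.51277132  0.03687767]
 [ 0.52606541 -0.07518934]] [ 0.51941837 -0.01915583] 0.1180744345565865
hub [ 0.46372856 -0.02736674] from board [ 0.46519929 -0.02627762]
mid [ 0.46358831 -0.02548297] 0.06901016397336895 wing guide deg 38.26382364618316
entry [ 0.47732012 -0.05980545]
tool delta m [ 0.41258718 -0.37720129  0.10389413]
final-frame total turn 15.86022131780524
```

```bash
python3 -m crank '[{"dp":[0.05,-0.046,0.0],"delta_rot":[0,0,0],"fingers":-1},{"dp":[0.05,-0.046,0.0],"delta_rot":[0,0,0],"fingers":-1},{"dp":[0.05,-0.046,0.0],"delta_rot":[0,0,0],"fingers":-1},{"dp":[0.05,-0.046,0.0],"delta_rot":[0,0,0],"fingers":-1},{"dp":[0.05,-0.046,0.0],"delta_rot":[0,0,0],"fingers":-1},{"dp":[0.05,-0.046,0.0],"delta_rot":[0,0,0],"fingers":-1},{"dp":[0.05,-0.046,0.0],"delta_rot":[0,0,0],"fingers":-1},{"dp":[0.05,-0.046,0.0],"delta_rot":[0,0,0],"fingers":-1}]'
cat >> h.py <<'E'
YAW=0.128
G=np.array([[np.cos(YAW),-np.sin(YAW)],[np.sin(YAW),np.cos(YAW)]])
N=np.array([.4643,-.0265])
def where(tgt=None):
    s=manip.sense(); M=R.from_quat(s['tool_rot']).as_matrix(); p=s['tcp_pos']
    g=G.T@(p[:2]-N)*1e3; print("t %.2f"%s['t'],"guide mm",g.round(1),"z %.4f"%p[2],"yaw err deg %.2f"%np.degrees(np.arctan2(M[1,0],M[0,0])-YAW),"tilt",M[:,2].round(3),"F guide",(G.T@s['force'][:2]).round(1),s['force'][2].round(1),"gap %.2f"%s['finger_gap'])
    if tgt is not None: print("dp units",(M.T@(np.r_[N+G@(np.array(tgt[:2])/1e3),tgt[2]]-p)/.5).round(4))
E
python3 -c "
from h import *
where((9,-34,.2))"
```

```text
t: 0.77
tcp_pos: [0.361, -0.3212, 0.3037]
tool_rot: [0.979, 0.206, -0.0, -0.0]
force: [0.2, 0.3, -0.7]
finger_gap: -0.002
gripper_force: 0.0
t 0.77 guide mm [-140.1 -279.1] z 0.3037 yaw err deg 16.40 tilt [-0.     0.001 -1.   ] F guide [0.3 0.3] -0.7 gap -0.00
dp units [ 0.4245 -0.3859  0.2076]
```

```bash
python3 -m crank '[{"dp":[0.05,-0.046,0.0],"delta_rot":[0,0,0],"fingers":-1},{"dp":[0.05,-0.046,0.0],"delta_rot":[0,0,0],"fingers":-1},{"dp":[0.05,-0.046,0.02],"delta_rot":[0,0,0],"fingers":-1},{"dp":[0.05,-0.046,0.03],"delta_rot":[0,0,0],"fingers":-1},{"dp":[0.05,-0.046,0.03],"delta_rot":[0,0,0],"fingers":-1},{"dp":[0.05,-0.046,0.04],"delta_rot":[0,0,0],"fingers":-1},{"dp":[0.05,-0.046,0.04],"delta_rot":[0,0,0],"fingers":-1},{"dp":[0.05,-0.046,0.04],"delta_rot":[0,0,0],"fingers":-1},{"dp":[0,0,0],"delta_rot":[0,0,0.0152],"fingers":-1},{"dp":[0,0,0],"delta_rot":[0,0,0.0152],"fingers":-1},{"dp":[0,0,0],"delta_rot":[0,0,0.0152],"fingers":-1},{"dp":[0,0,0],"delta_rot":[0,0,0],"fingers":-1}]'
python3 - <<'E'
from h import *
where((9,-34,.118))
p,d=manip.snapshot("scene"); cv2.imwrite("pics/s2.png",cv2.resize(p[140:270,210:370,::-1],None,fx=4,fy=4,interpolation=cv2.INTER_CUBIC))
E
```

```text
t: 1.77
tcp_pos: [0.4696, -0.0734, 0.2035]
tool_rot: [0.998, 0.064, -0.0, -0.0]
force: [-0.2, -0.4, 0.3]
finger_gap: 0.001
gripper_force: 0.0
t 1.77 guide mm [ -0.7 -47.2] z 0.2035 yaw err deg -0.01 tilt [-0.001  0.    -1.   ] F guide [-0.2 -0.4] 0.3 gap 0.00
dp units [ 0.0196 -0.0263  0.1709]
```

View pics/s2.png

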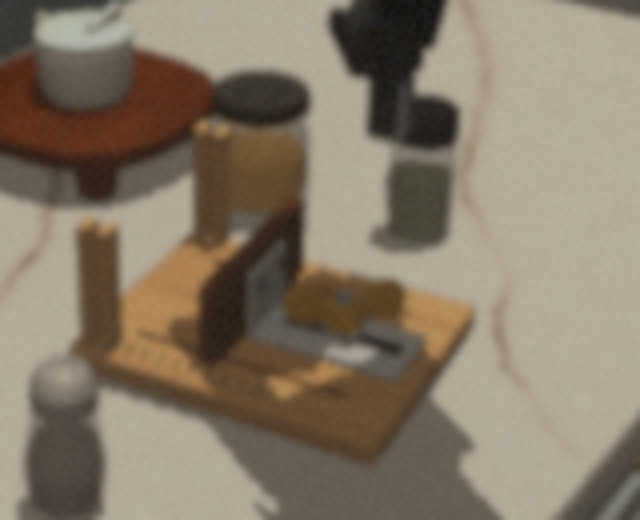

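The closed fingertips end at crop (388,138), which is (307,174.5) in the full image. They hang clear of the guide and the nut. I'll check the tip length from that.

```bash
python3 - <<'E'
from h import *
for L in (.060,.073,.086): print(L,proj("scene",[.4696,-.0734,.2035-L]))
E
python3 -m crank '[{"dp":[0.0196,-0.0263,0.04],"delta_rot":[0,0,0],"fingers":-1},{"dp":[0,0,0.04],"delta_rot":[0,0,0],"fingers":-1},{"dp":[0,0,0.03],"delta_rot":[0,0,0],"fingers":-1},{"dp":[0,0,0],"delta_rot":[0,0,0],"fingers":-1}]'
python3 -c "
from h import *
where((9,-34,.118))"
```

```text
0.06 [[307.74357212 168.51338717]]
0.073 [[307.39683774 173.83875637]]
0.086 [[307.05526588 179.08483635]]
t: 2.15
tcp_pos: [0.4764, -0.0593, 0.1468]
tool_rot: [0.998, 0.065, -0.002, -0.001]
force: [0.4, 0.2, 0.1]
finger_gap: 0.001
gripper_force: 0.0
t 2.15 guide mm [  7.8 -34.1] z 0.1468 yaw err deg 0.13 tilt [-0.005  0.002 -1.   ] F guide [0.4 0.2] 0.1 gap 0.00
dp units [ 0.0026 -0.0001  0.0576]
```

Tip length is 73 mm, as specified. Now I'll descend and start the first stroke.

```bash
python3 -m crank '[{"dp":[0.002,0,0.04],"delta_rot":[0,0,0],"fingers":-1},{"dp":[0,0,0.028],"delta_rot":[0,0,0],"fingers":-1},{"dp":[0,0,0],"delta_rot":[0,0,0],"fingers":-1},{"dp":[-0.018,-0.006,0],"delta_rot":[0,0,0],"fingers":-1},{"dp":[-0.016,-0.002,0],"delta_rot":[0,0,0],"fingers":-1},{"dp":[-0.015,-0.0064,0],"delta_rot":[0,0,0],"fingers":-1},{"dp":[-0.013,-0.0096,0],"delta_rot":[0,0,0],"fingers":-1},{"dp":[-0.0096,-0.013,0],"delta_rot":[0,0,0],"fingers":-1},{"dp":[0,0,0],"delta_rot":[0,0,0],"fingers":-1}]'
python3 - <<'E'
from h import *
where((-26.8,-15.5,.113))
p,d=manip.snapshot("scene"); cv2.imwrite("pics/s3.png",cv2.resize(p[140:270,210:370,::-1],None,fx=4,fy=4,interpolation=cv2.INTER_CUBIC))
E
```

```text
t: 2.9
tcp_pos: [0.4389, -0.0446, 0.1154]
tool_rot: [0.998, 0.064, -0.001, -0.0]
force: [0.0, -0.4, 0.6]
finger_gap: 0.002
gripper_force: 0.3
t 2.90 guide mm [-27.5 -14.8] z 0.1154 yaw err deg 0.05 tilt [-0.002  0.001 -1.   ] F guide [-0.  -0.4] 0.6 gap 0.00
dp units [0.0015 0.0015 0.0049]
```

View pics/s3.png

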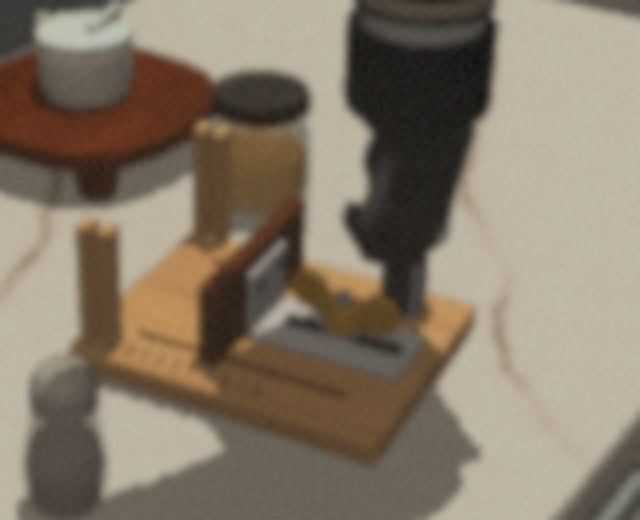

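The finger, at crop (405,290), sits behind the front wing and the nut has begun to turn. I'll continue the arc.

```bash
python3 -m crank '[{"dp":[-0.0064,-0.015,0.004],"delta_rot":[0,0,0],"fingers":-1},{"dp":[-0.002,-0.016,0],"delta_rot":[0,0,0],"fingers":-1},{"dp":[0.002,-0.016,0],"delta_rot":[0,0,0],"fingers":-1},{"dp":[0.0064,-0.015,0],"delta_rot":[0,0,0],"fingers":-1},{"dp":[0.0096,-0.013,0],"delta_rot":[0,0,0],"fingers":-1},{"dp":[0.013,-0.0096,0],"delta_rot":[0,0,0],"fingers":-1},{"dp":[0.015,-0.0064,0],"delta_rot":[0,0,0],"fingers":-1},{"dp":[0.016,-0.002,0],"delta_rot":[0,0,0],"fingers":-1},{"dp":[0.016,0.002,0],"delta_rot":[0,0,0],"fingers":-1},{"dp":[0.015,0.0064,0],"delta_rot":[0,0,0],"fingers":-1},{"dp":[0,0,0],"delta_rot":[0,0,0],"fingers":-1}]'
python3 - <<'E'
from h import *
where((15.5,26.8,.113))
p,d=manip.snapshot("scene"); cv2.imwrite("pics/s4.png",cv2.resize(p[140:270,210:370,::-1],None,fx=4,fy=4,interpolation=cv2.INTER_CUBIC))
E
```

```text
t: 3.87
tcp_pos: [0.4802, 0.0009, 0.113]
tool_rot: [0.998, 0.064, 0.002, 0.001]
force: [0.8, 0.6, 0.1]
finger_gap: -0.004
gripper_force: 0.3
t 3.87 guide mm [19.3 25.2] z 0.1130 yaw err deg 0.01 tilt [ 0.004 -0.001 -1.   ] F guide [0.9 0.5] 0.1 gap -0.00
dp units [-0.0075 -0.0032 -0.    ]
```

View pics/s4.png

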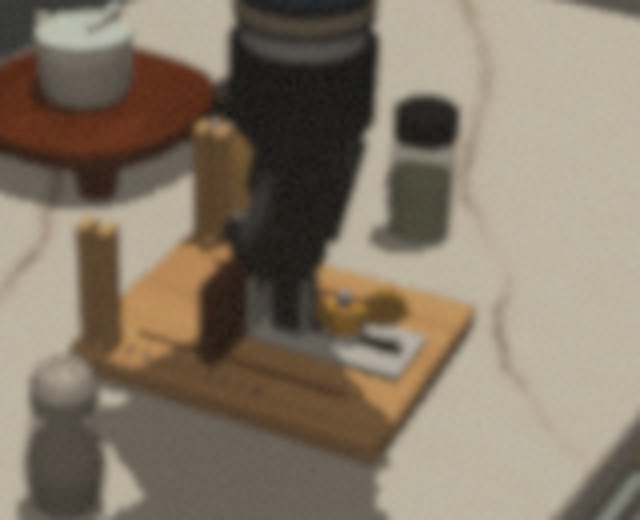

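The finger is at crop (285,300) and has swept its wing to the back. The other wing now points front-right, at crop (385,300). I'll back off, lift and return to the right.

```bash
python3 -m crank '[{"dp":[-0.01,-0.006,0],"delta_rot":[0,0,0],"fingers":-1},{"dp":[0,0,-0.05],"delta_rot":[0,0,0],"fingers":-1},{"dp":[0,0,-0.05],"delta_rot":[0,0,0],"fingers":-1},{"dp":[-0.006,0.06,0],"delta_rot":[0,0,0],"fingers":-1},{"dp":[-0.004,0.07,0],"delta_rot":[0,0,0],"fingers":-1},{"dp":[0,0,0],"delta_rot":[0,0,0],"fingers":-1}]'
python3 - <<'E'
from h import *
where((9,-36,.113))
p,d=manip.snapshot("scene"); q,_=manip.snapshot("top")
f=lambda a:cv2.resize(a,(400,400),interpolation=cv2.INTER_CUBIC)
cv2.imwrite("pics/s5.png",np.hstack([f(p[170:260,250:340,::-1]),f(q[185:265,250:330,::-1])]))
E
```

```text
t: 4.42
tcp_pos: [0.4775, -0.066, 0.1639]
tool_rot: [0.998, 0.062, 0.003, 0.002]
force: [0.2, 0.0, 0.2]
finger_gap: 0.004
gripper_force: 0.0
t 4.42 guide mm [  8.  -40.9] z 0.1639 yaw err deg -0.21 tilt [ 0.006 -0.004 -1.   ] F guide [0.2 0. ] 0.2 gap 0.00
dp units [ 0.0014 -0.0102  0.1017]
```

View pics/s5.png

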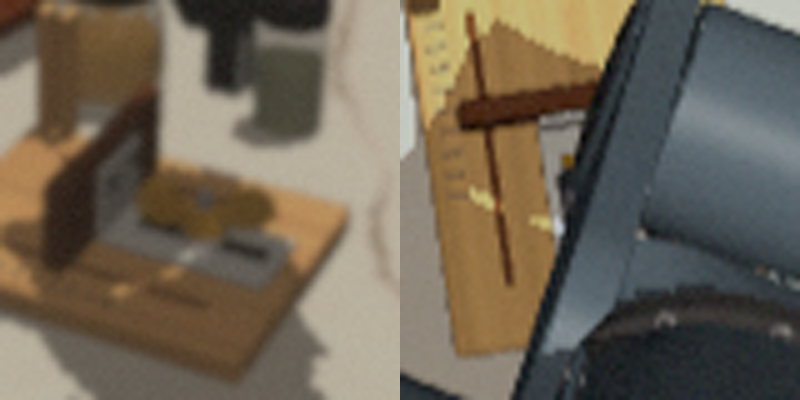

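The wings look about the same as at the start: tips at left-crop (140,195) and (275,210), back-left to front-right. That means roughly half a turn is done. Stroke 2 repeats it.

```bash
python3 -m crank '[{"dp":[0.0014,-0.008,0.05],"delta_rot":[0,0,0],"fingers":-1},{"dp":[0,0,0.05],"delta_rot":[0,0,0],"fingers":-1},{"dp":[0,0,0],"delta_rot":[0,0,0],"fingers":-1},{"dp":[-0.018,-0.009,0],"delta_rot":[0,0,0],"fingers":-1},{"dp":[-0.016,-0.003,0],"delta_rot":[0,0,0],"fingers":-1},{"dp":[-0.015,-0.0064,0],"delta_rot":[0,0,0],"fingers":-1},{"dp":[-0.013,-0.0096,0],"delta_rot":[0,0,0],"fingers":-1},{"dp":[-0.0096,-0.013,0],"delta_rot":[0,0,0],"fingers":-1},{"dp":[0,0,0],"delta_rot":[0,0,0],"fingers":-1}]' | grep force
python3 -c "
from h import *
where((-26.8,-15.5,.111))"
```

```text
force: [-0.0, -1.4, -0.2]
gripper_force: 0.4
t 5.27 guide mm [-30.3  -9.9] z 0.1136 yaw err deg 0.04 tilt [-0.002  0.001 -1.   ] F guide [-0.2 -1.4] -0.2 gap -0.00
dp units [0.0071 0.0112 0.0052]
```

```bash
python3 -m crank '[{"dp":[-0.0014,-0.01,0.004],"delta_rot":[0,0,0],"fingers":-1},{"dp":[0,-0.01,0],"delta_rot":[0,0,0],"fingers":-1},{"dp":[0.002,-0.016,0],"delta_rot":[0,0,0],"fingers":-1},{"dp":[0.0064,-0.015,0],"delta_rot":[0,0,0],"fingers":-1},{"dp":[0.0096,-0.013,0],"delta_rot":[0,0,0],"fingers":-1},{"dp":[0.013,-0.0096,0],"delta_rot":[0,0,0],"fingers":-1},{"dp":[0.015,-0.0064,0],"delta_rot":[0,0,0],"fingers":-1},{"dp":[0.016,-0.002,0],"delta_rot":[0,0,0],"fingers":-1},{"dp":[0.016,0.002,0],"delta_rot":[0,0,0],"fingers":-1},{"dp":[0.013,0.006,0],"delta_rot":[0,0,0],"fingers":-1},{"dp":[0,0,0],"delta_rot":[0,0,0],"fingers":-1}]' | grep force
python3 -c "
from h import *
where((15.5,26.8,.111))"
python3 -m crank '[{"dp":[-0.01,-0.006,0],"delta_rot":[0,0,0],"fingers":-1},{"dp":[0,0,-0.05],"delta_rot":[0,0,0],"fingers":-1},{"dp":[0,0,-0.05],"delta_rot":[0,0,0],"fingers":-1},{"dp":[-0.006,0.06,0],"delta_rot":[0,0,0],"fingers":-1},{"dp":[-0.004,0.07,0],"delta_rot":[0,0,0],"fingers":-1},{"dp":[0,0,0],"delta_rot":[0,0,0],"fingers":-1}]' | grep force
python3 - <<'E'
from h import *
where((9,-36,.111))
p,d=manip.snapshot("scene")
cv2.imwrite("pics/s6.png",cv2.resize(p[170:260,250:340,::-1],(540,540),interpolation=cv2.INTER_CUBIC))
E
```

```text
force: [-0.2, 1.2, -0.6]
gripper_force: 0.3
t 6.18 guide mm [18.8 24.8] z 0.1110 yaw err deg 0.01 tilt [ 0.004 -0.001 -1.   ] F guide [-0.1  1.2] -0.6 gap -0.00
dp units [-0.0065 -0.004  -0.    ]
force: [1.5, -0.2, 0.9]
gripper_force: 0.0
t 6.68 guide mm [  7.9 -41.5] z 0.1619 yaw err deg -0.21 tilt [ 0.007 -0.004 -1.   ] F guide [ 1.5 -0.4] 0.9 gap 0.00
dp units [ 0.0014 -0.0115  0.1018]
```

View pics/s6.png

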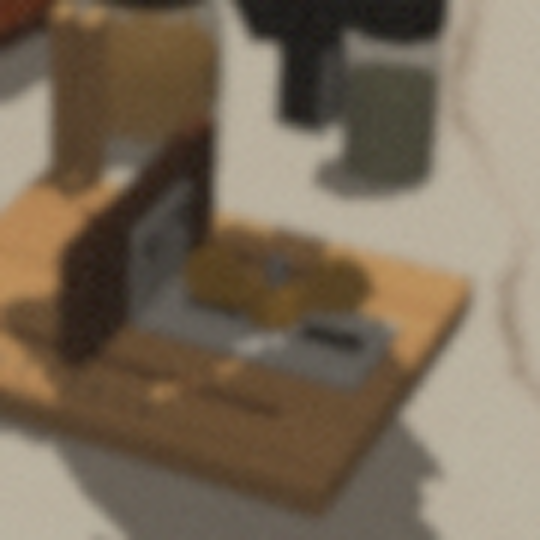

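The nut has sunk and the stud at (277,265) stands further out. The wings sit at the same angle as before, so one last short stroke should reach the stop.

```bash
python3 -m crank '[{"dp":[0.0014,-0.009,0.05],"delta_rot":[0,0,0],"fingers":-1},{"dp":[0,0,0.05],"delta_rot":[0,0,0],"fingers":-1},{"dp":[0,0,0],"delta_rot":[0,0,0],"fingers":-1},{"dp":[-0.018,-0.009,0],"delta_rot":[0,0,0],"fingers":-1},{"dp":[-0.016,-0.003,0],"delta_rot":[0,0,0],"fingers":-1},{"dp":[-0.015,-0.0064,0],"delta_rot":[0,0,0],"fingers":-1},{"dp":[0,0,0],"delta_rot":[0,0,0],"fingers":-1}]' | grep force
python3 -c "
from h import *
where((-22,-22,.111))"
python3 -m crank '[{"dp":[-0.006,-0.005,0],"delta_rot":[0,0,0],"fingers":-1},{"dp":[-0.005,-0.006,0],"delta_rot":[0,0,0],"fingers":-1},{"dp":[0,0,0],"delta_rot":[0,0,0],"fingers":-1}]' | grep force
python3 -c "
from h import *
where((-30,-8,.111))"
```

```text
force: [-0.2, 0.0, 0.1]
gripper_force: 0.1
t 7.32 guide mm [-19.4 -21.6] z 0.1120 yaw err deg 0.03 tilt [-0.001  0.    -1.   ] F guide [-0.2  0.1] 0.1 gap 0.00
dp units [-0.0052  0.0008  0.0019]
force: [0.1, -0.8, 1.0]
gripper_force: 0.5
t 7.57 guide mm [-23.1 -16.9] z 0.1115 yaw err deg 0.03 tilt [ 0.001 -0.    -1.   ] F guide [ 0.  -0.8] 1.0 gap 0.00
dp units [-0.0138 -0.0178  0.0009]
```

```bash
python3 -m crank '[{"dp":[-0.007,-0.007,0],"delta_rot":[0,0,0],"fingers":-1},{"dp":[-0.004,-0.008,0],"delta_rot":[0,0,0],"fingers":-1},{"dp":[0,0,0],"delta_rot":[0,0,0],"fingers":-1}]' | grep force
python3 -c "
from h import *
where()"
python3 -m crank '[{"dp":[-0.002,-0.01,0],"delta_rot":[0,0,0],"fingers":-1},{"dp":[0,0,0],"delta_rot":[0,0,0],"fingers":-1}]' | grep force
python3 -c "
from h import *
where()"
```

```text
force: [1.4, -16.4, -1.1]
gripper_force: 8.3
t 7.82 guide mm [-25.3 -13. ] z 0.1115 yaw err deg 0.17 tilt [ 0.01  -0.006 -1.   ] F guide [ -0.7 -16.5] -1.1 gap 0.00
force: [-2.6, -35.2, -1.0]
gripper_force: 17.5
t 7.98 guide mm [-25.  -11.2] z 0.1117 yaw err deg 0.35 tilt [ 0.013 -0.011 -1.   ] F guide [ -7.1 -34.6] -1.0 gap -0.00
```

The finger stalled at 35 N with the wing near 172°, which matches 8.0 rad, so this is the hard stop. I'll back off, retreat and check.

```bash
python3 -m crank '[{"dp":[0,0.02,0],"delta_rot":[0,0,0],"fingers":-1},{"dp":[0,0.02,0],"delta_rot":[0,0,0],"fingers":-1},{"dp":[0,0,-0.06],"delta_rot":[0,0,0],"fingers":-1},{"dp":[0,0,-0.07],"delta_rot":[0,0,0],"fingers":-1},{"dp":[0,0,-0.07],"delta_rot":[0,0,0],"fingers":-1},{"dp":[0,0,-0.07],"delta_rot":[0,0,0],"fingers":-1},{"dp":[-0.03,0.07,0],"delta_rot":[0,0,0],"fingers":-1},{"dp":[-0.03,0.07,0],"delta_rot":[0,0,0],"fingers":-1},{"dp":[-0.03,0.07,0],"delta_rot":[0,0,0],"fingers":-1},{"dp":[-0.03,0.07,0],"delta_rot":[0,0,0],"fingers":-1},{"dp":[-0.03,0.07,0],"delta_rot":[0,0,0],"fingers":-1},{"dp":[-0.03,0.07,0],"delta_rot":[0,0,0],"fingers":-1}]' | grep force
python3 -m crank '[{"dp":[0,0.07,0],"delta_rot":[0,0,0],"fingers":-1},{"dp":[0,0.07,0],"delta_rot":[0,0,0],"fingers":-1},{"dp":[0,0.07,0],"delta_rot":[0,0,0],"fingers":-1},{"dp":[0,0.07,0],"delta_rot":[0,0,0],"fingers":-1},{"dp":[0,0,0],"delta_rot":[0,0,0],"fingers":-1},{"dp":[0,0,0],"delta_rot":[0,0,0],"fingers":-1}]' | grep force
python3 - <<'E'
from h import *
where()
q,_=manip.snapshot("top")
cv2.imwrite("pics/t7.png",cv2.resize(q[145:265,190:390,::-1],(800,480),interpolation=cv2.INTER_CUBIC))
print("tight wing ends px", [((a-190)*4,(b-145)*4) for a,b in proj("top",[np.r_[N+G@(s*.035*np.array([np.cos(np.pi/2-8),np.sin(np.pi/2-8)])),.05] for s in (1,-1)])])
E
```

```text
force: [0.4, -0.4, -0.4]
gripper_force: 0.0
force: [-0.5, -0.2, -0.1]
gripper_force: 0.0
t 9.48 guide mm [-120.  -375.3] z 0.2450 yaw err deg -0.10 tilt [-0.001  0.002 -1.   ] F guide [-0.5 -0.1] -0.1 gap 0.00
tight wing ends px [(np.float64(400.3380911924462), np.float64(275.3266794608371)), (np.float64(400.2834521207485), np.float64(398.9384854624624))]
```

View pics/t7.png

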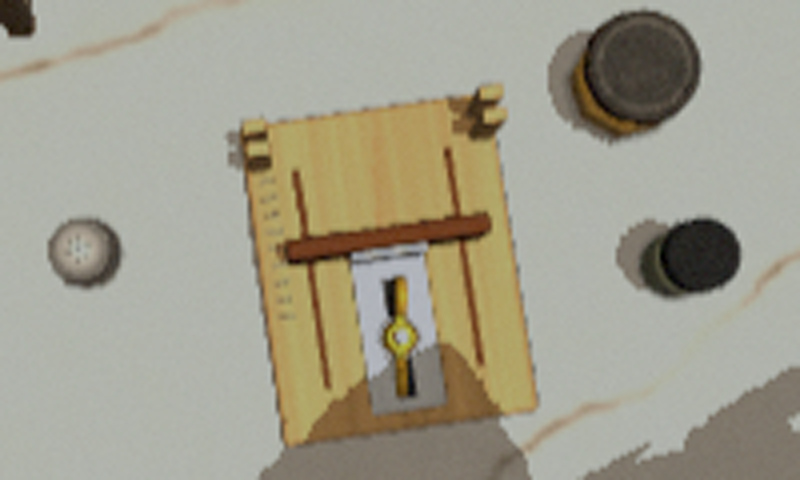

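The wings run from (400,277) to (403,397), as predicted for 8.0 rad, and the jars haven't moved. I'm handing the job in.

```bash
python3 -c "
from station import manip
print(manip.sign_off())"
```

```text
the job is handed in; nothing more can be done
None
```

The wing nut is fully tight: the last stroke stalled against the hard stop at about 35 N, the final picture shows the wings within a degree or two of where 8.0 rad puts them, the two jars and the salt shaker stand where they were, and I handed the job in at about 9.5 s.

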